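# Close the slide-clamping fixture at the microscope bench

### The job

Close the slide fixture: pick up the long cover plate by its handle and, keeping it level, lower it gently over the two guide pins of the base until it lies flush on the base, then let go. The other, shorter cover plate belongs to another fixture: leave it where it lies.

Things in the scene. Friction and masses are not known exactly. Their poses are not given: they have to be found in the camera images.
- cover: Long cover: flat aluminium plate 170 mm long (y), 90 wide (x), 12 thick; two 22 mm through holes 60 mm either side of its middle along y. On its middle a solid black handle bar, 50 mm along y, 16 mm thick along x, rising 42 mm above the plate. Loose, 0.3-0.6 kg, balanced, lying flat on the bench, left, middle or right. Origin: centre of the underside; z up. Fits either way round.
- base: Fixture base, fixed: grey plastic block 180 mm long (y), 100 wide (x), 20 high, a glass slide inlaid in its top. Two upright steel pins on top, 60 mm either side of the middle along y: 12 mm thick for 18 mm, tapering to 5 mm tips 34 mm above the block's top. Origin: centre of the underside on the bench; z up. Cover home: its underside 20 mm above this origin, pins through its holes.
- short_cover: The other plate, to be left alone: like the long cover (aluminium, 90 mm wide, 12 thick, same black handle) but only 130 mm long, holes 80 mm apart. Loose, lying flat on the bench. Origin: centre of the underside; y along its length, z up.
Not all that is in view belongs to the job. Leave any pink or red look-alike of the cover alone. What is shaped like the base but yellow is not meant.

How it is judged:
On the way:
1. the long cover is held above the tips of the pins, over the base, level to 12 degrees (z of cover in the frame of base above 0.055 m and horizontal distance between cover and base below 0.03 m and angle between cover's own z axis and vertical below 0.21 rad), for 0.05 s.
At the end, for the whole second after the job is handed in: The long cover lies at rest, released, on the base with the pins through its holes: underside within 4 mm of the base's top, centres within 15 mm, long axes within 11 degrees (either way round), tilt under 3.4 degrees; the short cover is within 30 mm of where it lay (z of cover in the frame of base between 0.016 and 0.024 m and horizontal distance between cover and base below 0.015 m and angle between the y axis of cover and the y axis of base, either way round below 0.2 rad and angle between cover's own z axis and vertical below 0.06 rad and linear speed of cover below 0.02 m/s and distance of short_cover from where it was at the start of the episode below 0.03 m); the robot touches nothing.
It fails at once if the long cover is tipped by more than 20 degrees (angle between cover's own z axis and vertical above 0.35 rad).
It fails at once if the long cover is dropped or slammed onto the base (faster than 0.4 m/s within 35 mm of its top) (horizontal distance between cover and base below 0.03 m and z of cover in the frame of base below 0.055 m and linear speed of cover above 0.4 m/s).
It fails at once if the short cover is moved more than 30 mm (distance of short_cover from where it was at the start of the episode above 0.03 m).
It also fails if it takes over 40 s, if anything falls off the work surface, if the arm or the gripper's body presses on something with over 40 N, if the wrist force passes 120 N, or if a joint passes its speed limit or range.

### The arm

A 6-joint arm with a two-finger parallel gripper is mounted at the origin on the work surface. World frame = base frame: x ahead of the robot, y to its left, z up, the work surface at z = 0. Lengths are in m, angles in rad, forces in N, time in s.
With the tool pointing down it reaches from about 0.275 to 1 m from the base axis. Payload 8.4 kg.
Tool frame: the origin (TCP) lies midway between the tips of the shut fingers; the grasp point (between the pads) lies 19 mm behind it; z points along the fingers, y is the line along which they close (so a half turn about z gives the same grasp; the last joint's range is limited). The gripper opens to 85 mm and grips with 20 to 120 N. Pads are 22 mm wide; open, the fingers measure 114 mm over their backs; the gripper's body (76 mm by 85 mm) begins 54 mm behind the grasp point. The pads swing forward as they close: fully open they stand 13 mm farther back than shut.
Start: joints at [1.241, 0.353, 1.633, -0, 1.155, -0.002], TCP at [0.201, 0.592, 0.231] pointing down, gripper open.
Joint ranges: [-2.63, 2.63], [-0.92, 2.1], [0.06, 2.66], [-1.3, 4.44], [0, 2.69], [-3.02, 3.02]. Speed limits (rad/s): [2.22, 2.22, 2.79, 3.14, 3.14, 3.14].

### API

Orientations are given as a unit quaternion [w, x, y, z].
In Python, from cell import status, optics, sign_off gives the robot as it stands.
- The arm moves only by the tool carry_out, never from a script. Its arguments are lists of equal length, an entry for each row: "delta_pos": the shift along the world's x, y, z in cm, a list of three; "rotation": the turn, a rotation vector about the world's x, y, z in rad, a list of three. In form: {"delta_pos": [[dx, dy, dz], ...], "rotation": [[rx, ry, rz], ...]}. A call has 1 to 8 rows; each row shifts and turns the commanded pose from where the row before left it; what a row does not reach is not made up. A row lasts 1/8 s, in which the tool goes at most 62.5 mm and 10.7 degrees, less where a joint would pass 70% of its speed; a pose out of reach is approached as far as the arm can. A call with a gripper value outside its range is refused whole. "gripper" is the finger opening in cm, from 0 to 8.54, set as the call begins (left out, the last holds). The fingers move at their own pace and stop on an object; "grip_force" is the grip in N (left out, the last holds). Time passes only in rows, so rows that do not move let the fingers close. It gives the time, the measured TCP pose, the force, the opening and the grip force at its end, in the units of the state.
- status.observe(): the state, without advancing time (a new reading comes with each control period).
- optics.read_camera(name): name is "scene" or "top" or "wrist"; returns a dict with "frame" (480x640x3 uint8, blue, green, red), "fovy" (degrees; the focal length in pixels is half the picture's height over the tangent of half this angle, whatever the lens; pixels are square), "cx", "cy" (the principal point, pixels), "cam_to_world" (4x4, takes a point from camera to world coordinates). Camera axes: x right, y down, z forward; pixel columns grow to the right and rows downward; lengths in m; the calibration is good to about 2 mm. The wrist camera is an equidistant fisheye: a pixel r from the principal point sees the ray r / f radians off the axis. A picture is of the moment at which its call begins. There is no depth.
- sign_off(): hands the job in; it is judged then, once.
The state is a dict: "time_s": time; "joint_pos": joint angles; "qvel": joint speeds; "joint_efforts": joint torques, N m; "tool_pos": TCP position; "ee_rot": TCP orientation; "force": force on the tool from outside, world axes, zero at the start; "ft_torque": the same for the moment, N m; "gripper_width": finger opening in m; "grasp_force": force on a finger pad.
Only numpy, scipy, OpenCV 4.12 (cv2) and the standard library are available. Lean on these libraries where they do the work, as an engineer would, in place of code of your own. Each camera call takes 0.05 s, during which the arm holds its last target. There are 200 camera calls.

## Working session

There is one attempt and no reset: what is moved stays moved. The work goes in short steps, Python scripts to look and compute and a tool call to move; the robot and the scene stay as the last step left them, time stands still between calls to the robot, and variables do not carry over. Pictures are saved under pics/ and viewed, at most 10 in all, crops included, and the job is handed in when it is done.

Besides the shell and the picture viewer there is one more tool, called after ">>>" in YAML: its name, and indented under it one key for each argument. carry_out: Moves the arm, as the interface text tells. Its arguments: {"type":"object","properties":{"delta_pos":{"type":"array"},"rotation":{"type":"array"},"gripper":{"type":"number"},"grip_force":{"type":"number"}},"required":["delta_pos","rotation"]}

```bash
mkdir -p pics; ls; python3 - <<'E'
from cell import status, optics
import cv2,pickle
print(status.observe())
d={}
for n in("scene","top"):
    c=optics.read_camera(n); d[n]=c; cv2.imwrite(f"pics/{n}0.png",c["frame"]); print(n,c["fovy"],c["cx"],c["cy"],c["cam_to_world"])
pickle.dump(d,open("cams.pkl","wb"))
E
```

```text
pics
{'time_s': 0.0, 'joint_pos': array([ 1.24063601e+00,  3.53680873e-01,  1.63415384e+00,  1.76578020e-05,
        1.15520978e+00, -2.41297417e-03]), 'qvel': array([-1.29050837e-04,  4.44390531e-04,  3.47951903e-04, -2.73703189e-04,
       -6.22260896e-05,  4.00244823e-04]), 'joint_efforts': array([ 9.44325948e-04, -6.05258060e+01, -3.42058825e+01,  2.13591698e-04,
        9.44887928e-03, -2.50203340e-05]), 'tool_pos': array([0.20103693, 0.59126365, 0.23053282]), 'ee_rot': array([-1.28118015e-04,  1.63144674e-01,  9.86601890e-01, -7.14566304e-04]), 'force': array([ 0.29650388, -0.88791234,  0.14290585]), 'ft_torque': array([-0.01189884,  0.04178626, -0.05315311]), 'grasp_force': 0.0, 'gripper_width': 0.08562484281607115}
scene 57.898633909667694 312.8007753469501 244.45467255018582 [[-0.20524234  0.69808733 -0.68596623  1.36730092]
 [ 0.97870291  0.14350971 -0.14678415  0.20555831]
 [-0.00402534 -0.70148346 -0.71267436  1.01624421]
 [ 0.          0.          0.          1.        ]]
top 53.996598185020545 309.4370838292227 237.57550241947277 [[-1.52957989e-02 -9.93501785e-01  1.12784053e-01  3.01739682e-01]
 [-9.99880229e-01  1.54642915e-02  6.19185924e-04  2.14487299e-02]
 [-2.35928779e-03 -1.12761073e-01 -9.93619331e-01  1.24280626e+00]
 [ 0.00000000e+00  0.00000000e+00  0.00000000e+00  1.00000000e+00]]
```

View pics/top0.png

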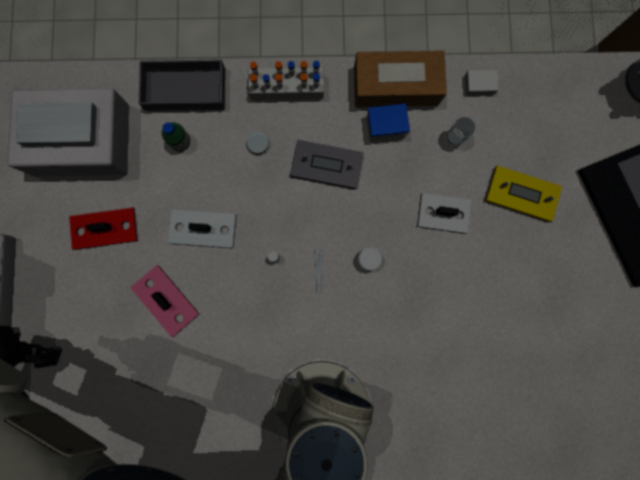

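View pics/scene0.png

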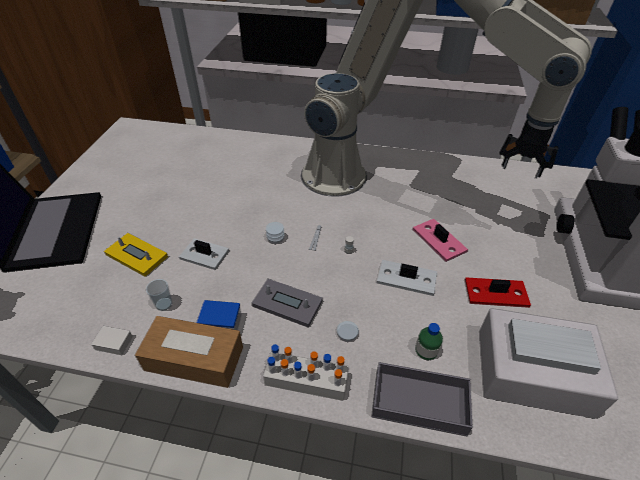

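The top view shows the long cover at about (202,228), the grey base at (327,164) and the short cover at (444,213). The red, pink and yellow pieces are decoys. I'll enlarge the part that matters.

```bash
python3 - <<'E'
import cv2,pickle
f=pickle.load(open("cams.pkl","rb"))["top"]["frame"]
cv2.imwrite("pics/crop1.png",cv2.convertScaleAbs(cv2.resize(f[130:260,165:365],None,fx=4,fy=4,interpolation=cv2.INTER_CUBIC),alpha=1.6))
E
```

```text
(no output)
```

View pics/crop1.png

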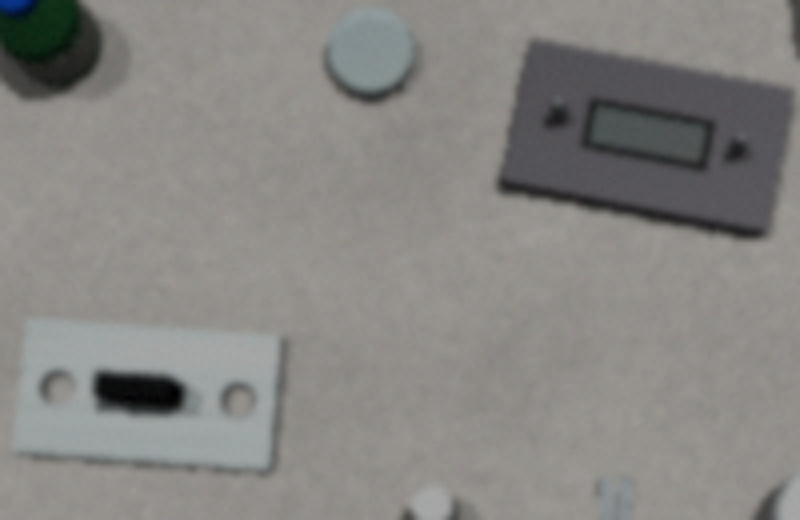

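The crop shows the cover's corners at (27,320), (282,336), (270,468) and (14,453), and the corners of the base's top at (531,40), (793,90), (766,230) and (502,181).

```bash
cat > h.py <<'E'
import numpy as np
from scipy.spatial.transform import Rotation as R
def ray(c,px,z):
    f=240/np.tan(np.radians(c["fovy"])/2); T=c["cam_to_world"]
    px=np.atleast_2d(px).astype(float)
    d=np.c_[(px[:,0]-c["cx"])/f,(px[:,1]-c["cy"])/f,np.ones(len(px))]@T[:3,:3].T
    return T[:3,3]+d*((z-T[2,3])/d[:,2:])
def rayf(c,px,z):
    f=240/np.tan(np.radians(c["fovy"])/2); T=c["cam_to_world"]
    q=np.atleast_2d(px).astype(float)-[c["cx"],c["cy"]]; r=np.hypot(*q.T)+1e-9; t=r/f
    d=np.c_[q*(np.sin(t)/r)[:,None],np.cos(t)]@T[:3,:3].T
    return T[:3,3]+d*((z-T[2,3])/d[:,2:])
E
python3 - <<'E'
import pickle; from h import *
c=pickle.load(open("cams.pkl","rb"))["top"]
o=lambda p:(np.array(p)+.5)/4-.5+[165,130]
for n,p,z in(("cover",[(27,320),(282,336),(270,468),(14,453)],.012),("holes",[(58,387),(238,400)],.01),("base",[(531,40),(793,90),(766,230),(502,181)],.02),("glass",[(592,100),(713,123),(706,168),(584,146)],.02)):
    w=ray(c,o(p),z)[:,:2]; print(n,w.mean(0))
    if len(w)==4:
        a=(w[0]+w[3]-w[1]-w[2])/2; print(np.linalg.norm(a),np.arctan2(-a[0],a[1]))
    else: a=w[0]-w[1]; print(np.linalg.norm(a),np.arctan2(-a[0],a[1]))
from cell import status
s=status.observe(); q=s["ee_rot"]; print(R.from_quat(q,scalar_first=True).as_matrix())
E
```

```text
cover [0.4709607  0.30597653]
0.16911662666219618 -0.07661695920934762
holes [0.47156054 0.30660087]
0.11946958728442417 -0.0881609806866862
base [ 0.63849713 -0.0264329 ]
0.17797665315887792 -0.2066407545196384
glass [ 0.6389629  -0.02702072]
0.0821785510684345 -0.2036440799389871
[[-9.46758106e-01  3.21945455e-01 -4.62033434e-04]
 [ 3.21945785e-01  9.46757252e-01 -1.27152540e-03]
 [ 2.80716809e-05 -1.35257670e-03 -9.99999085e-01]]
```

>>> carry_out:
  delta_pos:
    - [3.4,-3.6,0]
    - [3.4,-3.6,0]
    - [3.4,-3.6,0]
    - [3.4,-3.6,0]
    - [3.4,-3.6,0]
    - [3.4,-3.6,0]
    - [3.3,-3.5,0]
    - [3.3,-3.5,0]
  rotation:
    - [0,0,-0.165]
    - [0,0,-0.165]
    - [0,0,-0.165]
    - [0,0,-0.165]
    - [0,0,-0.165]
    - [0,0,-0.165]
    - [0,0,-0.165]
    - [0,0,-0.165]
  gripper: 8.5

```text
time_s: 1.1
tool_pos: [0.472, 0.3043, 0.2311]
ee_rot: [-0.0, 0.736, 0.677, -0.0]
force: [0.2, 0.2, 1.0]
gripper_width: 0.0849
grasp_force: 0.0
```

>>> carry_out:
  delta_pos:
    - [0,0,0]
  rotation:
    - [0,0,0]

```text
time_s: 1.23
tool_pos: [0.4728, 0.3035, 0.231]
ee_rot: [0.0, 0.735, 0.678, -0.0]
force: [-0.3, -0.1, 0.1]
gripper_width: 0.0847
grasp_force: 0.0
```

```bash
python3 - <<'E'
from cell import status, optics
import cv2,pickle
from h import *
c=optics.read_camera("wrist"); pickle.dump(c,open("w1.pkl","wb")); cv2.imwrite("pics/w1.png",c["frame"])
s=status.observe(); print(s["tool_pos"],R.from_quat(s["ee_rot"],scalar_first=True).as_matrix(),s["joint_pos"],c["fovy"],c["cx"],c["cy"],c["cam_to_world"])
E
```

```text
[0.47172336 0.30467435 0.23092951] [[ 7.85838504e-02  9.96907267e-01 -6.92429465e-04]
 [ 9.96907459e-01 -7.85840437e-02 -2.56428880e-04]
 [-3.10049721e-04 -6.70136930e-04 -9.99999727e-01]] [5.70702247e-01 2.55642130e-01 1.77071246e+00 1.76188550e-04
 1.11595929e+00 6.49289853e-01] 65.70646984690485 312.8863458545913 241.65538274618004 [[ 9.96723527e-01 -7.68743017e-02 -2.51505768e-02  4.78973955e-01]
 [-8.08833121e-02 -9.48519391e-01 -3.06217005e-01  3.81369779e-01]
 [-3.15591307e-04  3.07247956e-01 -9.51629442e-01  3.71264672e-01]
 [ 0.00000000e+00  0.00000000e+00  0.00000000e+00  1.00000000e+00]]
```

View pics/w1.png

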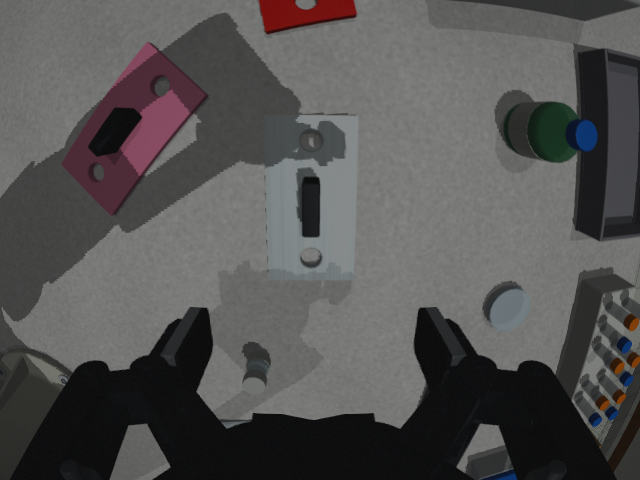

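The wrist view shows the cover's plate with corners at (264,115), (358,115), (353,280) and (268,278). Its holes are at (311,140) and (311,257), and the handle's top runs from about (311,180) to (311,236).

```bash
python3 - <<'E'
import pickle; from h import *
c=pickle.load(open("w1.pkl","rb"))
w=rayf(c,[(264,115),(358,115),(353,280),(268,278)],.012)[:,:2]; a=(w[0]+w[1]-w[2]-w[3])/2
print(w.mean(0),np.linalg.norm(a),np.arctan2(-a[0],a[1]),np.linalg.norm(w[0]-w[1]))
w=rayf(c,[(311,141),(311,257)],.011)[:,:2];a=w[0]-w[1];print(w.mean(0),np.linalg.norm(a),np.arctan2(-a[0],a[1]))
w=rayf(c,[(311,180),(311,236)],.054)[:,:2];a=w[0]-w[1];print(w.mean(0),np.linalg.norm(a),np.arctan2(-a[0],a[1]))
E
```

```text
[0.47077769 0.30847138] 0.16841212692998556 -0.08502664521128023 0.08961144283937023
[0.47100641 0.30781322] 0.11802799519352794 -0.08216427509438942
[0.4714074  0.30979171] 0.05034569925953448 -0.0822380443329758
```

>>> carry_out:
  delta_pos:
    - [-0.1,0.4,-4]
    - [0,0,-4]
    - [0,0,-4]
    - [0,0,-3.5]
    - [0,0,-2.5]
    - [0,0,-1.5]
    - [0,0,-1]
    - [0,0,-0.6]
  rotation:
    - [0,0,0]
    - [0,0,0]
    - [0,0,0]
    - [0,0,0]
    - [0,0,0]
    - [0,0,0]
    - [0,0,0]
    - [0,0,0]

```text
time_s: 2.28
tool_pos: [0.4703, 0.3102, 0.0203]
ee_rot: [0.0, 0.734, 0.68, 0.0]
force: [0.2, -0.0, -1.3]
gripper_width: 0.0846
grasp_force: 0.0
```

>>> carry_out:
  delta_pos:
    - [0,0,0]
    - [0,0,0]
    - [0,0,0]
    - [0,0,0]
    - [0,0,0]
  rotation:
    - [0,0,0]
    - [0,0,0]
    - [0,0,0]
    - [0,0,0]
    - [0,0,0]
  gripper: 0.5
  grip_force: 60

```text
time_s: 2.9
tool_pos: [0.4708, 0.31, 0.0209]
ee_rot: [0.0, 0.734, 0.679, 0.001]
force: [0.1, -0.9, 6.7]
gripper_width: 0.0156
grasp_force: 59.8
```

>>> carry_out:
  delta_pos:
    - [0,0,0.5]
    - [0,0,1]
    - [0,0,2]
    - [0,0,3]
    - [0,0,3]
    - [0,0,2]
    - [0,0,1]
    - [0,0,0.5]
  rotation:
    - [0,0,0]
    - [0,0,0]
    - [0,0,0]
    - [0,0,0]
    - [0,0,0]
    - [0,0,0]
    - [0,0,0]
    - [0,0,0]

```text
time_s: 3.9
tool_pos: [0.4701, 0.3096, 0.1506]
ee_rot: [-0.0, 0.734, 0.679, 0.0]
force: [0.1, 0.1, -4.6]
gripper_width: 0.0151
grasp_force: 58.7
```

>>> carry_out:
  delta_pos:
    - [0.8,-1.5,0]
    - [1.5,-3,0]
    - [2.5,-5,0]
    - [2.5,-5,0]
    - [2.5,-5,0]
    - [2.5,-5,0]
    - [2,-4,0]
    - [1.3,-2.5,0]
  rotation:
    - [0,0,-0.01]
    - [0,0,-0.013]
    - [0,0,-0.02]
    - [0,0,-0.02]
    - [0,0,-0.02]
    - [0,0,-0.02]
    - [0,0,-0.01]
    - [0,0,-0.01]

```text
time_s: 4.9
tool_pos: [0.6263, -0.0035, 0.1491]
ee_rot: [-0.0, 0.775, 0.632, -0.001]
force: [0.7, 0.5, -3.3]
gripper_width: 0.0153
grasp_force: 58.9
```

>>> carry_out:
  delta_pos:
    - [0.8,-1.5,0]
    - [0.4,-1,0]
    - [0,0,0]
    - [0,0,0]
  rotation:
    - [0,0,0]
    - [0,0,0]
    - [0,0,0]
    - [0,0,0]

```text
time_s: 5.4
tool_pos: [0.6378, -0.0244, 0.1502]
ee_rot: [-0.0, 0.774, 0.633, -0.0]
force: [-0.4, -0.9, -3.1]
gripper_width: 0.0152
grasp_force: 58.9
```

```bash
python3 - <<'E'
from cell import status, optics
import cv2,pickle
from h import *
d={n:optics.read_camera(n) for n in("wrist","scene","top")}; pickle.dump(d,open("w2.pkl","wb"))
cv2.imwrite("pics/w2.png",d["wrist"]["frame"])
s=status.observe(); print(s["tool_pos"],R.from_quat(s["ee_rot"],scalar_first=True).as_matrix(),s["force"],s["ft_torque"])
E
```

```text
[ 0.63799662 -0.02447091  0.15035928] [[ 1.97747191e-01  9.80253050e-01 -7.42451999e-05]
 [ 9.80253048e-01 -1.97747182e-01  1.22553416e-04]
 [ 1.05451581e-04 -9.70136773e-05 -9.99999990e-01]] [ 0.51354704  0.0589383  -3.94982744] [ 0.00478288  0.006749   -0.00163475]
```

View pics/w2.png

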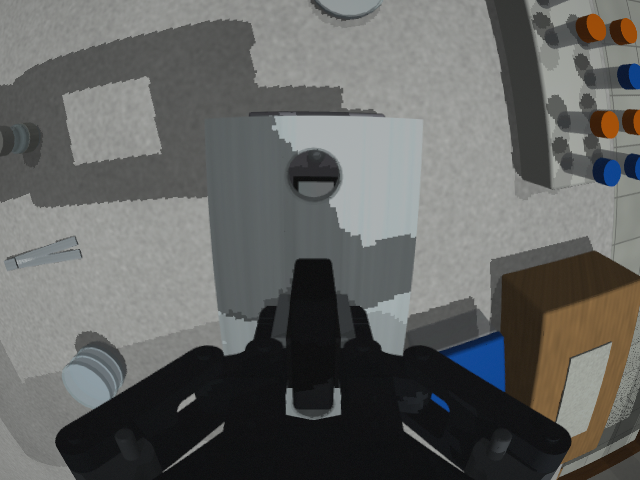

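The wrist view shows the held cover with its far hole at about (315,174). A pin is visible through it near (316,157), and the base's edge shows beyond the plate at row 113. I'll enlarge the hole.

```bash
python3 - <<'E'
import cv2,pickle
f=pickle.load(open("w2.pkl","rb"))["wrist"]["frame"]
cv2.imwrite("pics/crop2.png",cv2.convertScaleAbs(cv2.resize(f[100:210,240:390],None,fx=5,fy=5,interpolation=cv2.INTER_CUBIC),alpha=1.8))
E
```

```text
(no output)
```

View pics/crop2.png

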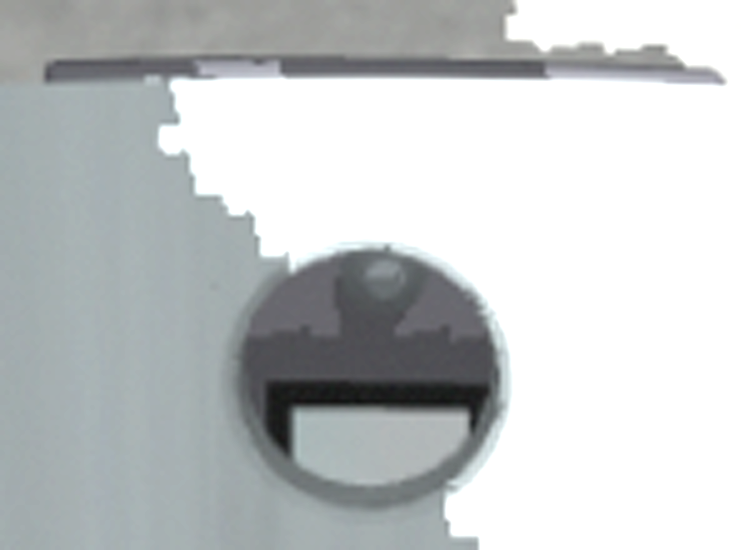

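```bash
python3 - <<'E'
import pickle; from h import *
c=pickle.load(open("w2.pkl","rb"))["wrist"]
o=lambda p:(np.array(p)+.5)/5-.5+[240,100]
for n,p,z in(("hole",[(372,376)],.1414),("pin",[(384,278)],.054),("glassframe",[(267,382),(490,384)],.02),("baseedge",[(47,62)],.02),("platefar",[(-167,98),(915,100)],.1414)):
    print(n,rayf(c,o(p),z)[:,:2])
t=-.2;u=np.array([-np.sin(t),np.cos(t)])
print("exp hole from tcp",np.array([.638,-.0245])+.06*u, "exp pin from top est",np.array([.6387,-.0267])+.06*np.array([.204,.979]))
E
```

```text
hole [[0.64953474 0.03258046]]
pin [[0.65139948 0.03327578]]
glassframe [[0.63138626 0.01897651]
 [0.66332817 0.01228166]]
baseedge [[0.60991367 0.07193878]]
platefar [[0.61144191 0.06450544]
 [0.69735928 0.04714377]]
exp hole from tcp [0.64992016 0.03430399] exp pin from top est [0.65094 0.03204]
```

>>> carry_out:
  delta_pos:
    - [0.2,0.1,-0.5]
    - [0,0,-1]
    - [0,0,-1.5]
    - [0,0,-1.5]
    - [0,0,-1]
    - [0,0,-0.5]
    - [0,0,0]
    - [0,0,0]
  rotation:
    - [0,0,-0.007]
    - [0,0,0]
    - [0,0,0]
    - [0,0,0]
    - [0,0,0]
    - [0,0,0]
    - [0,0,0]
    - [0,0,0]

```text
time_s: 6.55
tool_pos: [0.6406, -0.0243, 0.0908]
ee_rot: [0.0, 0.776, 0.63, 0.0]
force: [-0.8, -0.4, -2.8]
gripper_width: 0.015
grasp_force: 58.9
```

```bash
python3 - <<'E'
from cell import status, optics
import cv2,pickle
import numpy as np
d={n:optics.read_camera(n) for n in("wrist","scene")}; pickle.dump(d,open("w3.pkl","wb"))
a=cv2.convertScaleAbs(cv2.resize(d["wrist"]["frame"][90:230,200:430],None,fx=2.5,fy=2.5,interpolation=2),alpha=1.5)
b=cv2.resize(d["scene"]["frame"][200:340,215:365],None,fx=1.45,fy=2.5,interpolation=2)
print(d["wrist"]["frame"].shape,a.shape,b.shape); cv2.imwrite("pics/c3.png",np.hstack([a,b]))
s=status.observe(); print(s["tool_pos"],s["force"],s["ft_torque"])
E
```

```text
(480, 640, 3) (350, 575, 3) (350, 218, 3)
[ 0.64064797 -0.02429456  0.09087115] [ 0.3034283  -0.09330526 -3.59727957] [-0.05354412  0.03248028  0.00927412]
```

View pics/c3.png

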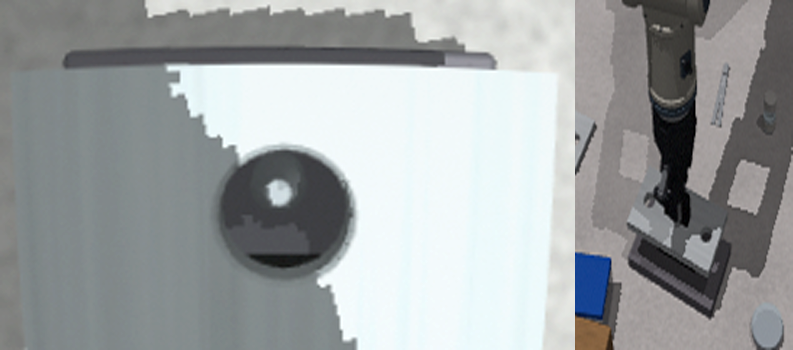

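The pin tip shows inside the hole, at (279,193) against the hole's centre at (284,212) in the crop.

```bash
python3 - <<'E'
import pickle; from h import *
c=pickle.load(open("w3.pkl","rb"))["wrist"]
o=lambda p:(np.array(p)+.5)/2.5-.5+[200,90]
print(rayf(c,o([(284.5,212.5)]),.082),rayf(c,o([(279.5,192.5)]),.054))
E
```

```text
[[0.65266151 0.03269608 0.082     ]] [[0.65182067 0.03304502 0.054     ]]
```

>>> carry_out:
  delta_pos:
    - [-0.1,0,-0.5]
    - [0,0,-0.8]
    - [0,0,-0.9]
    - [0,0,-0.9]
    - [0,0,-0.8]
    - [0,0,-0.5]
    - [0,0,-0.2]
    - [0,0,0]
  rotation:
    - [0,0,0]
    - [0,0,0]
    - [0,0,0]
    - [0,0,0]
    - [0,0,0]
    - [0,0,0]
    - [0,0,0]
    - [0,0,0]

```text
time_s: 7.65
tool_pos: [0.6393, -0.0243, 0.0443]
ee_rot: [0.0, 0.776, 0.63, 0.0]
force: [0.0, 0.1, -3.0]
gripper_width: 0.0154
grasp_force: 58.9
```

>>> carry_out:
  delta_pos:
    - [0,0,-0.1]
    - [0,0,-0.1]
    - [0,0,-0.1]
    - [0,0,-0.1]
    - [0,0,0]
  rotation:
    - [0,0,0]
    - [0,0,0]
    - [0,0,0]
    - [0,0,0]
    - [0,0,0]

```text
time_s: 8.28
tool_pos: [0.6393, -0.0243, 0.0409]
ee_rot: [0.0, 0.776, 0.63, 0.0]
force: [-3.5, 0.6, 5.0]
gripper_width: 0.0154
grasp_force: 60.1
```

Contact force and height both say it's seated, so I'll release and retreat.

>>> carry_out:
  delta_pos:
    - [0,0,0]
    - [0,0,0]
    - [0,0,0]
    - [0,0,0]
  rotation:
    - [0,0,0]
    - [0,0,0]
    - [0,0,0]
    - [0,0,0]
  gripper: 8.0

```text
time_s: 8.78
tool_pos: [0.6393, -0.0243, 0.0402]
ee_rot: [0.0, 0.776, 0.63, 0.0]
force: [-0.6, -0.1, -0.2]
gripper_width: 0.08
grasp_force: 0.0
```

>>> carry_out:
  delta_pos:
    - [0,0,0.5]
    - [0,0,1.5]
    - [0,0,3]
    - [0,0,4]
    - [0,0,4]
    - [0,0,3]
    - [-2,0,1]
    - [0,0,0]
  rotation:
    - [0,0,0]
    - [0,0,0]
    - [0,0,0]
    - [0,0,0]
    - [0,0,0]
    - [0,0,0]
    - [0,0,0]
    - [0,0,0]

```text
time_s: 9.78
tool_pos: [0.6191, -0.0243, 0.2124]
ee_rot: [0.001, 0.776, 0.63, 0.001]
force: [0.0, -0.1, -0.2]
gripper_width: 0.0802
grasp_force: 0.0
```

```bash
python3 - <<'E'
from cell import optics,status
import cv2
import numpy as np
a=optics.read_camera("wrist")["frame"]; b=optics.read_camera("scene")["frame"][180:360,100:340]
cv2.imwrite("pics/c4.png",np.hstack([cv2.resize(a,(400,300)),cv2.resize(b,(400,300))])); print(status.observe()["gripper_width"])
E
```

```text
0.0802183934255529
```

View pics/c4.png

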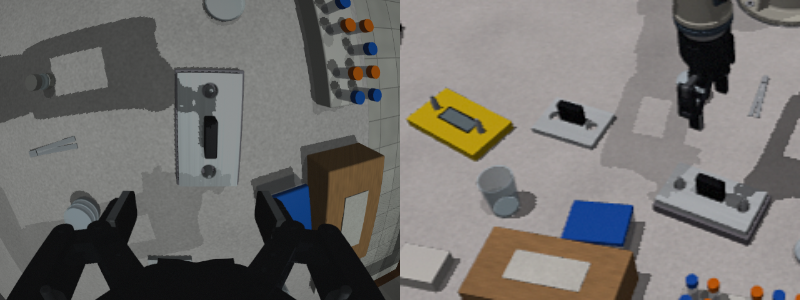

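The cover lies flush on the base with both pins through its holes. The gripper is clear, and the short cover hasn't been touched.

```bash
python3 -c "
from cell import sign_off
print(sign_off())"
```

```text
the job is handed in; nothing more can be done
None
```

The long cover is released and lies flush on the base with both pins through its holes, the short cover was left untouched, and the job is handed in at about 10 s; the hand-in gave no verdict.

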